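# Put the condiments back on their own stands

### The job

The pepper mill, the salt shaker and the jam jar have been put back on each other's wooden stands. Put each upright in the middle of its own stand, inside the lip: the pepper mill on the round stand, the salt shaker on the square stand and the jam jar on the oblong stand; use the empty cork mat, or any free spot, to park one meanwhile. Set things down gently, never dropping them or tipping them over, and leave the lemon, the garlic and the little cup where they are.

Things in the scene. Friction and masses are not known exactly. Their poses are not given: they have to be found in the camera images.
- pepper_mill: Pepper mill of turned light-brown wood with a small metal knob on top, the tallest of the three: 160 mm tall, 58 mm across at its foot, with a rounded head 50 mm across between 116 and 149 mm above the foot (fixed on, firm to grip) and a 12 mm knob above it, about 0.18 kg, loose. Starts upright on the square stand. Origin: centre of its foot, z up along its axis.
- salt_shaker: Salt shaker: clear glass with white salt and a grey cap, 90 mm tall, 44 mm across up to about 60 mm above its foot, then tapering to a 34 mm cap, about 0.1 kg, loose. Starts upright on the oblong stand. Origin: centre of its foot, z up along its axis.
- jam_jar: Jam jar: round glass jar of red jam with a white lid, 96 mm tall, 62 to 65 mm across over its whole height (the lid 61 mm, fixed on), about 0.35 kg, loose. Starts upright on the round stand. Origin: centre of its foot, z up along its axis.
- round_stand: Round wooden stand, the pepper mill's own place: a low dish 104 mm across outside, about 92 mm inside the lip. Does not move (fixed to the worktop). Origin: centre of its underside, z up. The flat floor inside the lip lies 8 mm above the origin; the lip rises 4 mm above that floor (12 mm above the worktop). At the start the jam jar stands on it.
- square_stand: Square wooden stand, the salt shaker's own place: 100 x 100 mm outside, 88 x 88 mm inside the lip, sides along its x and y. Does not move (fixed to the worktop). Origin: centre of its underside, z up. The flat floor inside the lip lies 8 mm above the origin; the lip rises 4 mm above that floor (12 mm above the worktop). At the start the pepper mill stands on it.
- oblong_stand: Oblong wooden stand, the jam jar's own place: 135 mm along its x, 96 mm along its y outside, 123 x 84 mm inside the lip. Does not move (fixed to the worktop). Origin: centre of its underside, z up. The flat floor inside the lip lies 8 mm above the origin; the lip rises 4 mm above that floor (12 mm above the worktop). At the start the salt shaker stands on it.
- cork_mat: Empty hexagonal mat of brown cork, flat without a lip, 90 mm across flats, 6 mm thick, fixed to the worktop; a free spot to park something. (A wall shelf and cabinet hang about 0.5 m above the worktop from about x = 0.65 m on: keep the wrist and elbow in front of them.) Origin: centre of its underside (its top 6 mm above), z up.
- lemon: Yellow lemon, 83 x 58 x 58 mm, loose bystander lying on the worktop: leave alone. Origin: at its underside on the worktop, below its centre.
- garlic: Whitish garlic bulb, 60 x 57 x 58 mm, loose bystander on the worktop: leave alone. Origin: centre of its underside.
- espresso_cup: Small white coffee cup with a handle, 63 mm across (92 mm along y with the handle), 51 mm tall, loose bystander on the worktop: leave alone. Origin: on the worktop below the middle of cup and handle together; the handle points to its -y.

How it is judged (in metres and radians):
At the end, for the whole second after the job is handed in: Mill on the round stand, shaker on the square, jar on the oblong one: each within 12 mm of the stand's centre, on the floor inside the lip (foot 4 to 10.5 mm above the stand's origin), upright within 0.08 rad, released and at rest (under 0.02 m/s and 0.2 rad/s) (horizontal distance between pepper_mill and round_stand below 0.012 m and z of pepper_mill in the frame of round_stand between 0.004 and 0.0105 m and angle between each of pepper_mill, salt_shaker, jam_jar's own z axis and vertical below 0.08 rad and linear speed of each of pepper_mill, salt_shaker, jam_jar below 0.02 m/s and angular speed of each of pepper_mill, salt_shaker, jam_jar below 0.2 rad/s and horizontal distance between salt_shaker and square_stand below 0.012 m and z of salt_shaker in the frame of square_stand between 0.004 and 0.0105 m and horizontal distance between jam_jar and oblong_stand below 0.012 m and z of jam_jar in the frame of oblong_stand between 0.004 and 0.0105 m); the robot touches nothing.
It fails at once if A bystander (lemon, garlic or small cup) is moved by more than 30 mm (distance of any of lemon, garlic, espresso_cup from where it was at the start of the episode above 0.03 m).
It fails at once if The pepper mill, salt shaker or jam jar is tipped over (more than 1 rad from upright) (angle between any of pepper_mill, salt_shaker, jam_jar's own z axis and vertical above 1 rad).
It fails at once if The pepper mill, salt shaker or jam jar is dropped (faster than 0.7 m/s out of the fingers, a fall of about 25 mm) ((contact force between the fingers and pepper_mill below 0.05 N and linear speed of pepper_mill above 0.7 m/s) or (contact force between the fingers and salt_shaker below 0.05 N and linear speed of salt_shaker above 0.7 m/s) or (contact force between the fingers and jam_jar below 0.05 N and linear speed of jam_jar above 0.7 m/s)).
It also fails if it takes over 128 s, if anything falls off the work surface, if the arm or the gripper's body presses on something with over 40 N, if the wrist force passes 120 N, or if a joint passes its speed limit or range.

### The arm

A 7-joint arm with a two-finger parallel gripper is mounted at the origin on a cart in front of the work surface, level with it; the furniture and walls round the work are solid. World frame = base frame: x ahead of the robot, y to its left, z up, the work surface at z = 0. Lengths are in m, angles in degrees, forces in N, time in s.
With the tool pointing down it reaches from about 0.425 to 0.875 m from the base axis. Payload 4.7 kg.
Tool frame: the origin (TCP) lies between the finger pads; the fingertips stand 11 mm ahead of it and the grasp point (between the pads) lies 8 mm behind it (env.tcp_to_tips is the distance from the TCP to the fingertips, in m); z points along the fingers, y is the line along which they close (so a half turn about z gives the same grasp; the last joint's range is limited). The gripper opens to 87 mm and grips with 3 to 60 N. Pads are 19 mm wide; open, the fingers measure 117 mm over their backs; the gripper's body (75 mm by 190 mm) begins 51 mm behind the grasp point.
Start: joints at [75.063, 18.392, -4.016, 83.108, 1.295, 78.541, -3.26], TCP at [0.176, -0.626, 0.234] pointing down, gripper open.
Joint ranges: [-163.93, 163.93], [-17.29, 119.83], [-79.2, 71.16], [3.27, 140.29], [-89.18, 269.18], [5.43, 117.66], [-154.24, 154.24]. Speed limits (degrees/s): [147.25, 147.25, 180, 180, 180, 180, 180].

### API

Orientations are given as [roll, pitch, yaw] about the fixed x, y, z axes, in that order (R = Rz(yaw) Ry(pitch) Rx(roll)).
In Python, from cell import env, viewer gives the robot as it stands.
- The arm moves only by the tool step_arm, never from a script. Its arguments are lists of equal length, an entry for each row: "delta_pos": the shift along the tool's x, y, z in units of 0.2 m (1.0 is 0.2 m), a list of three; "rot": the turn, a rotation vector about the tool's x, y, z in units of 1.5 rad (1.0 is 1.5 rad), a list of three; "gripper": the gripper command: -1 is shut, 1 is fully open, values between are in proportion. A call has 1 to 20 rows; each row is the pose to reach, as a shift and turn from the pose commanded when the call began, along the tool's axes at that moment; what a row does not reach only later rows make up. A row lasts 1/8 s, in which the tool goes at most 62.5 mm and 10.7 degrees, less where a joint would pass 70% of its speed; a pose out of reach is approached as far as the arm can. A call with a number of a shift or a turn outside -1 to 1 is refused whole. A call with a gripper value outside its range is refused whole. The fingers move at their own pace and stop on an object; "squeeze" is the grip in N (left out, the last holds). Time passes only in rows, so rows that repeat a pose let the fingers close. It gives the time, the measured TCP pose, the force, the opening and the grip force at its end, in the units of the state.
- env.get_obs(): the state, without advancing time (a new reading comes with each control period).
- viewer.read_camera(name): name is "scene" or "side" or "wrist"; returns a dict with "img" (384x512x3 uint8, red, green, blue), "fx", "fy", "cx", "cy" (pixels), "pose" (4x4, takes a point from camera to world coordinates). Camera axes: x right, y down, z forward; pixel columns grow to the right and rows downward; lengths in m; the calibration is good to about 2 mm. A picture is of the moment at which its call begins. There is no depth.
- env.sign_off(): hands the job in; it is judged then, once.
The state is a dict: "time_s": time; "qpos": joint angles; "joint_velocities": joint speeds; "effort": joint torques, N m; "tool_pos": TCP position; "tool_rot": TCP orientation; "force": force on the tool from outside, world axes, zero at the start; "wrist_torque": the same for the moment, N m; "grip_width": finger opening in m; "grasp_force": force on a finger pad.
Only numpy, scipy, OpenCV 4.12 (cv2) and the standard library are available. Lean on these libraries where they do the work, as an engineer would, in place of code of your own. Each camera call takes 0.05 s, during which the arm holds its last target. There are 200 camera calls.

## Working session

There is one attempt and no reset: what is moved stays moved. The work goes in short steps, Python scripts to look and compute and a tool call to move; the robot and the scene stay as the last step left them, time stands still between calls to the robot, and variables do not carry over. Pictures are saved under pics/ and viewed, at most 14 in all, crops included, and the job is handed in when it is done.

Besides the shell and the picture viewer there is one more tool, called after "Emit:" as name(argument=value, ...) on one line, values as JSON. step_arm: Moves the arm, as the interface text tells. Shifts and turns lie within -1 to 1; 1 stands for 0.2 m of shift or 1.5 rad of turn. Its arguments: {"type":"object","properties":{"delta_pos":{"type":"array"},"rot":{"type":"array"},"gripper":{"type":"array"},"squeeze":{"type":"number"}},"required":["delta_pos","rot","gripper"]}

```bash
mkdir -p pics; ls; python3 - <<'E'
from cell import env,viewer
import cv2,numpy as np
for n in("scene","side"):
    c=viewer.read_camera(n);cv2.imwrite(f"pics/{n}0.png",c["img"][...,::-1])
    np.savez(f"pics/{n}0.npz",**c)
    print(n,c["fx"],c["fy"],c["cx"],c["cy"],np.round(c["pose"],3).tolist())
o=env.get_obs();print(o)
E
```

```text
pics
scene 499.2910976249797 499.2910976249797 257.41794165580006 191.01293200905218 [[0.144, -0.633, 0.761, -0.54], [-0.989, -0.107, 0.099, -0.111], [0.019, -0.767, -0.641, 0.885], [0.0, 0.0, 0.0, 1.0]]
side 379.4149208667283 379.4149208667283 259.2230041228394 192.5796061436916 [[0.946, -0.155, 0.286, 0.131], [-0.325, -0.478, 0.816, -0.921], [0.01, -0.865, -0.502, 0.625], [0.0, 0.0, 0.0, 1.0]]
{'time_s': 0.1, 'qpos': array([75.06261615, 18.43531469, -4.01525478, 83.16679277,  1.29632364,
       78.54173256, -3.26021872]), 'joint_velocities': array([ 0.10209669, -0.25438226,  0.01841894, -0.16797327, -0.00862789,
       -0.00358096, -0.06247995]), 'effort': array([-2.98388932e-04, -4.92571735e+01, -4.05837698e-01, -3.13397527e+01,
       -6.40383339e-02,  3.94389813e-02,  8.11624568e-05]), 'tool_pos': array([ 0.1761988 , -0.62517177,  0.23257496]), 'tool_rot': array([-1.79901464e+02,  6.82819995e-03,  1.57467423e+01]), 'force': array([-0.18132303, -0.36933853,  0.64127724]), 'wrist_torque': array([-0.0177583 ,  0.02091608,  0.00397496]), 'grasp_force': 0.0, 'grip_width': 0.08673834203153799}
```

View pics/scene0.png

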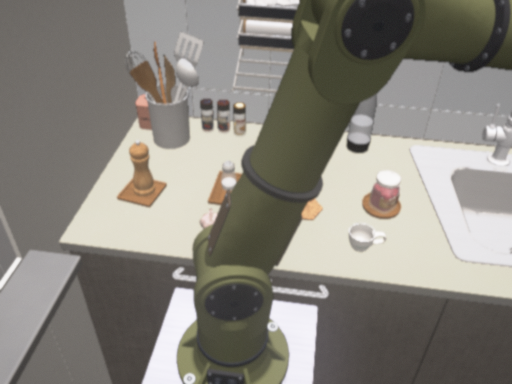

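View pics/side0.png

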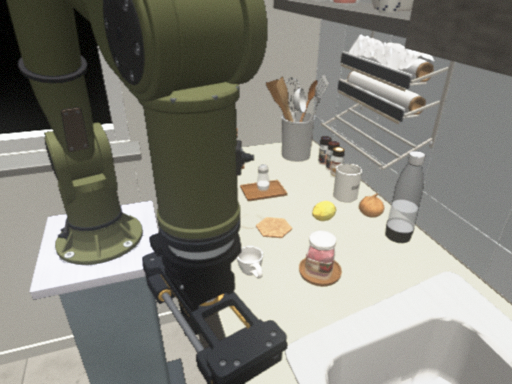

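Scene: mill on the square stand ≈(142,190), shaker on the oblong stand ≈(226,188), cork ≈(310,210), jar on the round stand ≈(382,205), cup ≈(362,236), garlic ≈(210,217). Side: round stand ≈(320,270), oblong ≈(263,190), cork ≈(274,228), lemon (324,210).

```bash
cat > h.py <<'E'
import numpy as np,cv2
def world(c,uv,z):
    P=c["pose"];d=P[:3,:3]@np.array([(uv[0]-c["cx"])/c["fx"],(uv[1]-c["cy"])/c["fy"],1]);o=P[:3,3]
    return o+d*(z-o[2])/d[2]
def pix(c,p):
    P=c["pose"];q=P[:3,:3].T@(np.asarray(p,float)-P[:3,3]);return np.array([c["fx"]*q[0]/q[2]+c["cx"],c["fy"]*q[1]/q[2]+c["cy"]])
def shot(n,name):
    from cell import viewer
    c=viewer.read_camera(n);cv2.imwrite(f"pics/{name}.png",c["img"][...,::-1]);np.savez(f"pics/{name}.npz",**c);return c
def load(name): return dict(np.load(f"pics/{name}.npz"))
def rel(obs_pos,rot,target):
    "tool-frame shift in units for world target"
    from scipy.spatial.transform import Rotation as R
    return R.from_euler("xyz",rot,degrees=True).inv().apply(np.array(target)-obs_pos)/0.2
E
python3 - <<'E'
from h import *
s=load("scene0");d=load("side0")
for n,uv,z in[("square",(142,191),.01),("oblong",(228,189),.01),("cork",(312,210),.006),("round",(382,205),.01),("cup",(361,238),.02),("garlic",(209,219),.03),("jarlid",(387,179),.104),("millhead",(139,152),.15),("shaker",(228,167),.09)]:print(n,world(s,uv,z).round(3))
for n,uv,z in[("round",(320,270),.01),("oblong",(264,190),.01),("cork",(274,228),.006),("lemon",(324,210),.03),("cup",(250,262),.02),("onion",(372,206),.03),("mug",(347,183),.05),("jarlid",(321,240),.104),("shaker",(263,168),.098),("bottle",(400,235),.0)]:print(n,world(d,uv,z).round(3))
w=shot("wrist","w0");print(w["pose"].round(3).tolist(),w["fx"])
E
```

```text
square [0.446 0.332 0.01 ]
oblong [0.493 0.104 0.01 ]
cork [ 0.45  -0.129  0.006]
round [ 0.496 -0.313  0.01 ]
cup [ 0.352 -0.254  0.02 ]
garlic [0.347 0.123 0.03 ]
jarlid [ 0.488 -0.308  0.104]
millhead [0.434 0.317 0.15 ]
shaker [0.488 0.101 0.09 ]
round [ 0.5   -0.315  0.01 ]
oblong [0.502 0.09  0.01 ]
cork [ 0.459 -0.114  0.006]
lemon [ 0.616 -0.107  0.03 ]
cup [ 0.346 -0.246  0.02 ]
onion [ 0.762 -0.132  0.03 ]
mug [ 0.743 -0.015  0.05 ]
jarlid [ 0.491 -0.318  0.104]
shaker [0.492 0.076 0.098]
bottle [ 0.782 -0.246  0.   ]
[[0.271, -0.923, -0.271, 0.251], [-0.963, -0.261, -0.074, -0.605], [-0.002, 0.281, -0.96, 0.384], [0.0, 0.0, 0.0, 1.0]] 321.7458045768379
```

Emit:
step_arm(delta_pos=[[0.25, -0.14, -0.1], [0.5, -0.27, -0.2], [0.75, -0.4, -0.2], [0.97, -0.53, -0.2], [0.97, -0.53, -0.2]], rot=[[0, 0, 0], [0, 0, 0], [0, 0, 0], [0, 0, 0], [0, 0, 0]], gripper=[1, 1, 1, 1, 1])

```text
time_s: 0.78
tool_pos: [0.339, -0.4666, 0.2738]
tool_rot: [-180.0, -0.1, 16.3]
force: [-1.5, -0.7, -0.3]
grip_width: 0.0872
grasp_force: 0.0
```

Emit:
step_arm(delta_pos=[[0.25, -0.14, 0], [0.5, -0.27, 0], [0.75, -0.4, 0], [0.97, -0.53, 0], [0.97, -0.53, 0], [0.97, -0.53, 0], [0.97, -0.53, 0], [0.97, -0.53, 0]], rot=[[0, 0, -0.1], [0, 0, -0.2], [0, 0, -0.3], [0, 0, -0.4], [0, 0, -0.48], [0, 0, -0.48], [0, 0, -0.48], [0, 0, -0.48]], gripper=[1, 1, 1, 1, 1, 1, 1, 1])

```text
time_s: 1.78
tool_pos: [0.4915, -0.3174, 0.2735]
tool_rot: [-180.0, 0.0, 56.8]
force: [-0.1, 0.7, -0.3]
grip_width: 0.087
grasp_force: 0.0
```

```bash
python3 - <<'E'
from h import *
from cell import env
for n in("wrist","scene"):
    shot(n,n+"1")
a=cv2.imread("pics/wrist1.png");b=cv2.imread("pics/scene1.png")
cv2.imwrite("pics/both1.png",cv2.resize(np.hstack([a,b]),(800,300),interpolation=cv2.INTER_AREA))
o=env.get_obs();print(o["time_s"],o["tool_pos"],o["tool_rot"],o["force"])
E
```

```text
1.875 [ 0.49183444 -0.31696752  0.27355658] [1.79995396e+02 1.27189345e-02 5.68866182e+01] [ 0.36241589  0.0259687  -0.91675244]
```

View pics/both1.png

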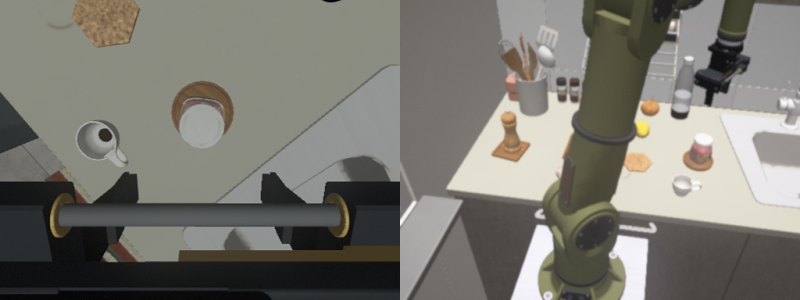

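Wrist (full px = ×1.28): jar lid ≈(258,161), round stand circle x 172–234, y 81–138 shown; cork at (105,15), cup (97,137) shown. Let me segment precisely.

```bash
python3 - <<'E'
from h import *
w=load("wrist1");print(w["pose"].round(3).tolist())
for n,uv,z in[("lid",(201,128),.104),("lidbase",(201,128),.1),("round",(203,110),.012),("cork",(105,16),.006),("cup",(97,137),.05)]:print(n,world(w,np.array(uv)*1.28,z).round(4))
im=cv2.imread("pics/wrist1.png");g=cv2.cvtColor(im,cv2.COLOR_BGR2HSV)
cv2.imwrite("pics/c1.png",cv2.resize(im[90:200,190:330],(700,550),interpolation=cv2.INTER_CUBIC))
E
```

```text
[[0.837, -0.525, -0.154, 0.534], [-0.548, -0.803, -0.235, -0.253], [-0.0, 0.281, -0.96, 0.425], [0.0, 0.0, 0.0, 1.0]]
lid [ 0.4976 -0.3128  0.104 ]
lidbase [ 0.4971 -0.3135  0.1   ]
round [ 0.5064 -0.3064  0.012 ]
cork [ 0.4594 -0.1074  0.006 ]
cup [ 0.3499 -0.2471  0.05  ]
```

View pics/c1.png

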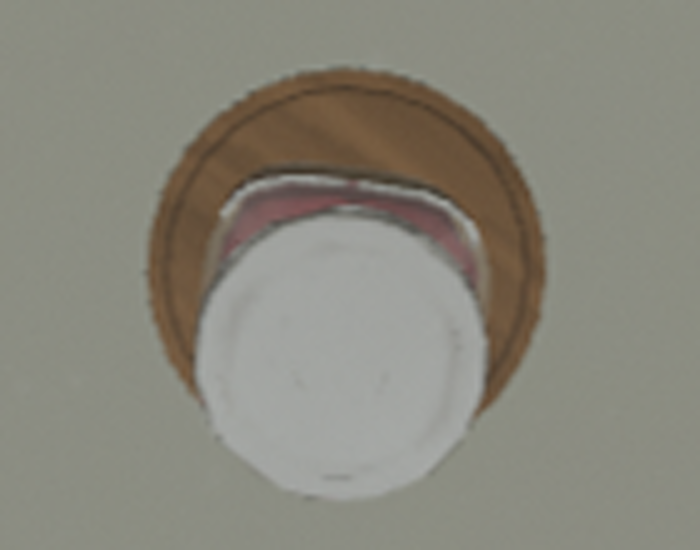

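```bash
python3 - <<'E'
from h import *
from scipy.optimize import least_squares
w=load("wrist1")
print(world(w,(258.4,161),.104))
t=np.linspace(0,2*np.pi,721)
def ext(p,r,z):
    q=np.array([pix(w,[p[0]+r*np.cos(a),p[1]+r*np.sin(a),z]) for a in t]);return np.array([q[:,0].min(),q[:,0].max(),q[:,1].min(),q[:,1].max()])
def fit(r,z,obs,use,p0):
    s=least_squares(lambda p:(ext(p,r,z)-obs)[use],p0);return s.x,s.fun
print(fit(.052,.0115,np.array([190+148/5,190+546/5,90+67/5,0]),[0,1,2],[.5,-.31]))
print(fit(.0305,.104,np.array([190+197/5,190+488/5,90+212/5,90+498/5]),[0,1,2,3],[.5,-.31]))
from cell import env
o=env.get_obs();print(rel(o["tool_pos"],o["tool_rot"],[.4975,-.3115,.068]))
E
```

```text
[ 0.5001268  -0.31094004  0.104     ]
(array([ 0.50284315, -0.31077877]), array([-0.56432658,  0.5640733 ,  0.03725591]))
(array([ 0.4997312 , -0.31172789]), array([-0.94853134,  0.9481394 , -0.82568874,  0.97067813]))
[0.03860128 0.00871008 1.02777505]
```

Emit:
step_arm(delta_pos=[[0.04, 0.02, 0.2], [0.045, 0.02, 0.4], [0.045, 0.02, 0.6], [0.045, 0.02, 0.75], [0.045, 0.02, 0.85], [0.045, 0.02, 0.93], [0.045, 0.02, 1], [0.045, 0.02, 1]], rot=[[0, 0, 0], [0, 0, 0], [0, 0, 0], [0, 0, 0], [0, 0, 0], [0, 0, 0], [0, 0, 0], [0, 0, 0]], gripper=[1, 1, 1, 1, 1, 1, 1, 1])

```text
time_s: 2.88
tool_pos: [0.5001, -0.3107, 0.0728]
tool_rot: [-179.9, 0.0, 57.0]
force: [-0.2, 0.3, 0.8]
grip_width: 0.0868
grasp_force: 0.0
```

Emit:
step_arm(delta_pos=[[0, 0, 0.04], [0, 0, 0.07], [0, 0, 0.07], [0, 0, 0.07], [0, 0, 0.07], [0, 0, 0.07], [0, 0, 0.07], [0, 0, 0.07], [0, 0, 0.07], [0, 0, 0.07]], rot=[[0, 0, 0], [0, 0, 0], [0, 0, 0], [0, 0, 0], [0, 0, 0], [0, 0, 0], [0, 0, 0], [0, 0, 0], [0, 0, 0], [0, 0, 0]], gripper=[1, 1, 0.7, 0.6, 0.5, 0.4, 0.3, 0.3, 0.3, 0.3], squeeze=15)

```text
time_s: 4.12
tool_pos: [0.4999, -0.3106, 0.0597]
tool_rot: [-179.9, 0.0, 57.0]
force: [-2.9, 2.5, 5.6]
grip_width: 0.0636
grasp_force: 14.5
```

Emit:
step_arm(delta_pos=[[0, 0, -0.05], [0, 0, -0.15], [0, 0, -0.3], [0.08, -0.08, -0.4], [0.2, -0.2, -0.4], [0.35, -0.35, -0.4], [0.5, -0.5, -0.4], [0.62, -0.61, -0.4], [0.7, -0.69, -0.4], [0.73, -0.72, -0.4], [0.73, -0.72, -0.4], [0.73, -0.72, -0.4]], rot=[[0, 0, 0], [0, 0, 0], [0, 0, 0], [0, 0, 0], [0, 0, 0], [0, 0, 0], [0, 0, 0], [0, 0, 0], [0, 0, 0], [0, 0, 0], [0, 0, 0], [0, 0, 0]], gripper=[0.3, 0.3, 0.3, 0.3, 0.3, 0.3, 0.3, 0.3, 0.3, 0.3, 0.3, 0.3])

```text
time_s: 5.62
tool_pos: [0.4595, -0.1115, 0.1396]
tool_rot: [180.0, 0.0, 56.9]
force: [0.2, -0.9, -3.6]
grip_width: 0.0637
grasp_force: 14.4
```

```bash
python3 - <<'E'
from h import *
from cell import env
shot("side","side2");shot("wrist","wrist2")
a=cv2.imread("pics/wrist2.png");b=cv2.imread("pics/side2.png")
cv2.imwrite("pics/both2.png",cv2.resize(np.hstack([a,b]),(800,300),interpolation=cv2.INTER_AREA))
o=env.get_obs();print(o["time_s"],o["tool_pos"],o["tool_rot"],o["force"],o["grip_width"],o["grasp_force"])
E
```

```text
5.725 [ 0.45939219 -0.11119249  0.13945312] [-1.79997199e+02 -1.44735016e-03  5.68943898e+01] [ 0.30176136 -0.29528479 -3.28771614] 0.0634720877827686 14.386314222647343
```

View pics/both2.png

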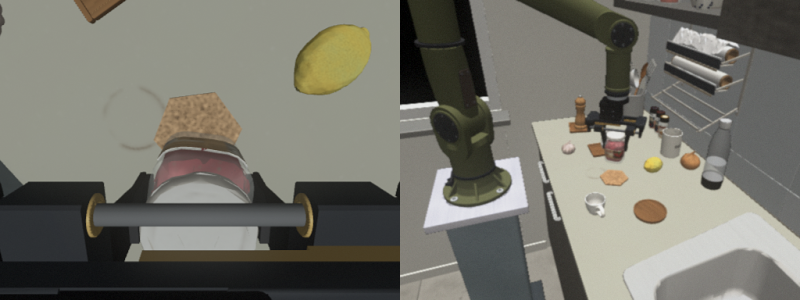

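```bash
python3 - <<'E'
from h import *
w=load("wrist2");print(world(w,np.array((198,129))*1.28,.006))
for uv in [(155,122),(242,131),(175,94),(222,94)]:print(world(w,np.array(uv)*1.28,.006))
d=load("side2");print(world(d,(320.,269),.012))
E
```

```text
[ 0.46603159 -0.09915632  0.006     ]
[ 0.42917972 -0.06530481  0.006     ]
[ 0.50747848 -0.12902966  0.006     ]
[ 0.46639019 -0.05186399  0.006     ]
[ 0.5101942  -0.08044559  0.006     ]
[ 0.50033951 -0.31391553  0.012     ]
```

Emit:
step_arm(delta_pos=[[0.05, 0, 0.05], [0.077, 0, 0.15], [0.077, 0, 0.25], [0.077, 0, 0.32], [0.077, 0, 0.36], [0.077, 0, 0.38], [0.077, 0, 0.395], [0.077, 0, 0.4], [0.077, 0, 0.405], [0.077, 0, 0.41], [0.077, 0, 0.41]], rot=[[0, 0, 0], [0, 0, 0], [0, 0, 0], [0, 0, 0], [0, 0, 0], [0, 0, 0], [0, 0, 0], [0, 0, 0], [0, 0, 0], [0, 0, 0], [0, 0, 0]], gripper=[0.3, 0.3, 0.3, 0.3, 0.3, 0.3, 0.3, 0.3, 0.3, 0.3, 0.3])

```text
time_s: 7.1
tool_pos: [0.4679, -0.0972, 0.0578]
tool_rot: [180.0, 0.0, 57.0]
force: [0.3, -0.0, -0.7]
grip_width: 0.0633
grasp_force: 14.4
```

Emit:
step_arm(delta_pos=[[0, 0, 0.005], [0, 0, 0.005], [0, 0, 0.005], [0, 0, 0.005], [0, 0, -0.1], [0, 0, -0.3], [0, 0, -0.6], [0, 0, -0.9], [0, 0, -1], [0, 0, -1]], rot=[[0, 0, 0], [0, 0, 0], [0, 0, 0], [0, 0, 0], [0, 0, 0], [0, 0, 0], [0, 0, 0], [0, 0, 0], [0, 0, 0], [0, 0, 0]], gripper=[0.6, 1, 1, 1, 1, 1, 1, 1, 1, 1])

```text
time_s: 8.35
tool_pos: [0.4687, -0.0973, 0.2592]
tool_rot: [179.8, -0.0, 57.0]
force: [-0.2, 0.3, -0.1]
grip_width: 0.0872
grasp_force: 0.0
```

```bash
python3 - <<'E'
from h import *
from cell import env
shot("wrist","wrist3")
o=env.get_obs();print(o["time_s"],o["tool_pos"],o["tool_rot"],o["qpos"].round(0))
print(rel(o["tool_pos"],o["tool_rot"],[.44,.31,.28]))
E
```

```text
8.4 [ 0.46769842 -0.09715691  0.2574352 ] [1.79959451e+02 1.05800241e-02 5.69974509e+01] [ 42.  -3. -32. 104.  -1.  79. -23.]
[ 1.63184905 -1.2249092  -0.11399225]
```

View pics/wrist3.png

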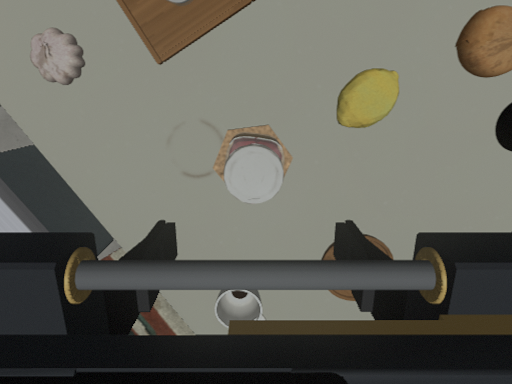

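Jar stands upright on cork (lid at (254,173)); oblong stand corner top-left, garlic (57,55), lemon (368,97), round stand (358,265) free. On to the mill.

Emit:
step_arm(delta_pos=[[0.1, -0.08, -0.2], [0.3, -0.23, -0.2], [0.5, -0.38, -0.2], [0.7, -0.53, -0.2], [0.8, -0.6, -0.2]], rot=[[0, 0, 0], [0, 0, 0], [0, 0, 0], [0, 0, 0], [0, 0, 0]], gripper=[1, 1, 1, 1, 1])

```text
time_s: 9.02
tool_pos: [0.4526, 0.1054, 0.2956]
tool_rot: [-179.8, 0.1, 57.2]
force: [0.5, -0.3, -0.8]
grip_width: 0.087
grasp_force: 0.0
```

Emit:
step_arm(delta_pos=[[0.1, -0.08, 0], [0.25, -0.19, 0], [0.4, -0.3, 0], [0.55, -0.42, 0], [0.7, -0.53, 0], [0.8, -0.6, 0], [0.8, -0.6, 0], [0.8, -0.6, 0], [0.8, -0.6, 0]], rot=[[0, 0, -0.1], [0, 0, -0.2], [0, 0, -0.3], [0, 0, -0.4], [0, 0, -0.5], [0, 0, -0.6], [0, 0, -0.7], [0, 0, -0.73], [0, 0, -0.73]], gripper=[1, 1, 1, 1, 1, 1, 1, 1, 1])

```text
time_s: 10.15
tool_pos: [0.44, 0.3015, 0.2956]
tool_rot: [-179.8, -0.0, 119.7]
force: [-1.1, -0.0, -0.1]
grip_width: 0.0873
grasp_force: 0.0
```

```bash
python3 - <<'E'
from h import *
from cell import env
shot("wrist","wrist4")
o=env.get_obs();print(o["time_s"],o["tool_pos"],o["tool_rot"],o["qpos"].round(0))
E
```

```text
10.2 [0.44014947 0.30152445 0.29596974] [-1.79854699e+02 -2.71333489e-02  1.19693181e+02] [ 18.   8. -60.  92.   7.  84. -13.]
```

View pics/wrist4.png

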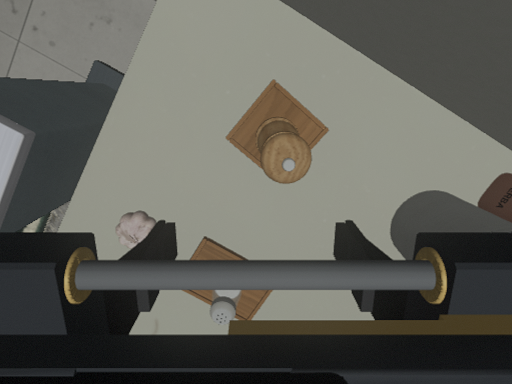

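Knob (289,165), mill head circle centre ≈(287,158), square stand corners (275,80), (328,130), (226,137); shaker cap (222,312) on its oblong stand.

```bash
python3 - <<'E'
from h import *
from cell import env
w=load("wrist4")
print("knob",world(w,(289,165),.166),"head",world(w,(287,158),.1405))
c=[world(w,p,.012)[:2] for p in[(275,80),(328,130),(226,137)]];print(np.round(c,4),"ctr",(c[1]+c[2])/2,np.linalg.norm(c[0]-c[1]),np.linalg.norm(c[0]-c[2]),np.linalg.norm(c[2]-c[1]))
v=c[1]-c[0];print("yaw",np.degrees(np.arctan2(v[1],v[0])))
print("shaker",world(w,(222,312),.098))
o=env.get_obs()
for p in ([.445,.32,.129],):print(rel(o["tool_pos"],o["tool_rot"],p))
im=w["img"][...,::-1];cv2.imwrite("pics/c4.png",cv2.resize(im[70:195,215:340],(600,600),interpolation=cv2.INTER_CUBIC))
E
```

```text
knob [0.45844248 0.3292343  0.166     ] head [0.45827086 0.3306323  0.1405    ]
[[0.4156 0.3941]
 [0.5096 0.3746]
 [0.3955 0.2986]] ctr [0.45258266 0.33660152] 0.09604658065816472 0.09752751631109076 0.13707787274134692
yaw -11.707911541850637
shaker [0.49777436 0.11397923 0.098     ]
[0.06783864 0.06894488 0.83470877]
```

View pics/c4.png

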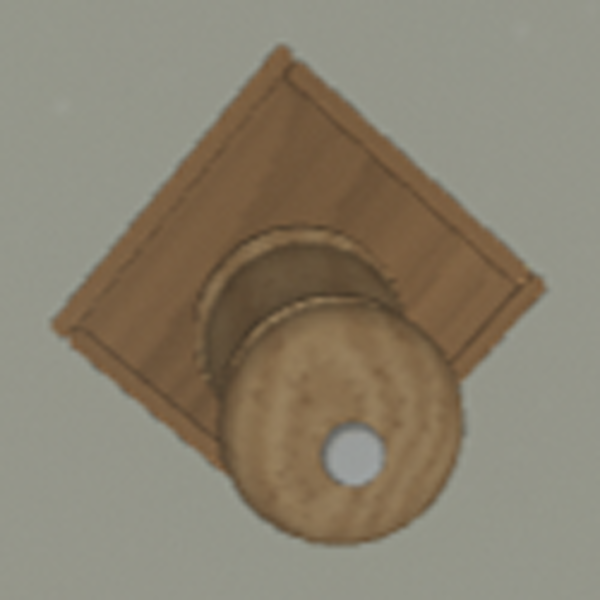

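Emit:
step_arm(delta_pos=[[0.08, 0.15, 0], [0.08, 0.15, 0.15], [0.08, 0.15, 0.35], [0.08, 0.15, 0.55], [0.08, 0.15, 0.7], [0.08, 0.15, 0.78], [0.08, 0.15, 0.815], [0.08, 0.15, 0.815], [0.08, 0.15, 0.815], [0.08, 0.15, 0.815], [0.08, 0.15, 0.815], [0.08, 0.15, 0.815], [0.08, 0.15, 0.815], [0.08, 0.15, 0.815], [0.08, 0.15, 0.815], [0.08, 0.15, 0.815]], rot=[[0, 0, 0], [0, 0, 0], [0, 0, 0], [0, 0, 0], [0, 0, 0], [0, 0, 0], [0, 0, 0], [0, 0, 0], [0, 0, 0], [0, 0, 0], [0, 0, 0], [0, 0, 0], [0, 0, 0], [0, 0, 0], [0, 0, 0], [0, 0, 0]], gripper=[1, 1, 1, 1, 1, 1, 1, 1, 0.7, 0.5, 0.4, 0.3, 0.2, 0.1, 0, 0], squeeze=12)

```text
time_s: 12.2
tool_pos: [0.4588, 0.3307, 0.1345]
tool_rot: [-180.0, 0.0, 119.7]
force: [-0.3, 0.6, -0.4]
grip_width: 0.0477
grasp_force: 12.0
```

Emit:
step_arm(delta_pos=[[0, 0, -0.03], [0, 0, -0.1], [0, 0, -0.25], [0, 0, -0.45], [0, 0, -0.65], [0, 0, -0.75], [0, 0, -0.75]], rot=[[0, 0, 0], [0, 0, 0], [0, 0, 0], [0, 0, 0], [0, 0, 0], [0, 0, 0], [0, 0, 0]], gripper=[0, 0, 0, 0, 0, 0, 0])

```text
time_s: 13.08
tool_pos: [0.4592, 0.3313, 0.2857]
tool_rot: [179.9, 0.0, 119.7]
force: [1.2, -0.3, -1.9]
grip_width: 0.0476
grasp_force: 12.0
```

```bash
python3 - <<'E'
from h import *
from cell import env
shot("wrist","wrist5");shot("scene","scene5")
a=cv2.imread("pics/wrist5.png");b=cv2.imread("pics/scene5.png")
cv2.imwrite("pics/both5.png",cv2.resize(np.hstack([a,b]),(800,300),interpolation=cv2.INTER_AREA))
o=env.get_obs();print(o["tool_pos"],o["tool_rot"],o["force"],o["wrist_torque"],o["grip_width"],o["grasp_force"])
E
```

```text
[0.45838672 0.33016861 0.28319881] [-1.79885938e+02  2.07923860e-02  1.19737766e+02] [ 0.00389909 -0.55812966 -1.94664594] [ 0.01679302 -0.14276546  0.01235149] 0.047538505203216654 11.999802163336426
```

View pics/both5.png

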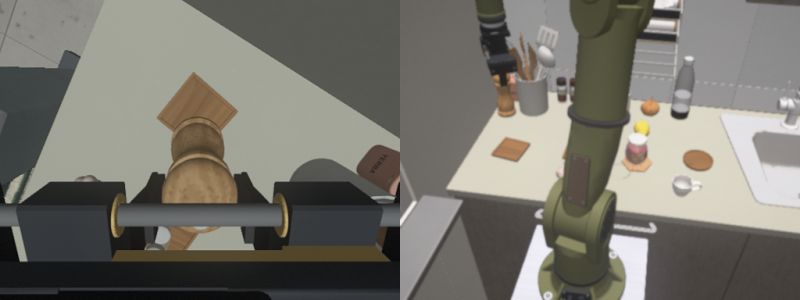

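Mill held upright, lifted clear; round stand free at scene (697,160). Transit.

Emit:
step_arm(delta_pos=[[-0.05, -0.02, 0], [-0.15, -0.07, 0], [-0.3, -0.14, 0], [-0.46, -0.22, 0], [-0.62, -0.3, 0], [-0.79, -0.38, 0], [-0.966, -0.466, 0]], rot=[[0, 0, 0], [0, 0, 0], [0, 0, 0], [0, 0, 0], [0, 0, 0], [0, 0, 0], [0, 0, 0]], gripper=[0, 0, 0, 0, 0, 0, 0])

```text
time_s: 14.05
tool_pos: [0.473, 0.1146, 0.2834]
tool_rot: [-179.9, -0.0, 119.7]
force: [0.3, 0.5, -2.0]
grip_width: 0.0477
grasp_force: 12.0
```

Emit:
step_arm(delta_pos=[[-0.16, -0.08, 0], [-0.32, -0.16, 0], [-0.48, -0.24, 0], [-0.64, -0.31, 0], [-0.8, -0.39, 0], [-0.966, -0.466, 0]], rot=[[0, 0, 0], [0, 0, 0], [0, 0, 0], [0, 0, 0], [0, 0, 0], [0, 0, 0]], gripper=[0, 0, 0, 0, 0, 0])

```text
time_s: 14.8
tool_pos: [0.4876, -0.099, 0.2834]
tool_rot: [-179.9, -0.1, 119.7]
force: [0.2, -0.5, -1.3]
grip_width: 0.0476
grasp_force: 12.0
```

Emit:
step_arm(delta_pos=[[-0.16, -0.08, 0], [-0.32, -0.16, 0], [-0.48, -0.24, 0], [-0.64, -0.31, 0], [-0.8, -0.39, 0], [-0.9, -0.43, 0], [-0.966, -0.466, 0], [-0.966, -0.466, 0], [-0.966, -0.466, 0], [-0.966, -0.466, 0], [-0.966, -0.466, 0]], rot=[[0, 0, 0.05], [0, 0, 0.13], [0, 0, 0.21], [0, 0, 0.3], [0, 0, 0.39], [0, 0, 0.48], [0, 0, 0.57], [0, 0, 0.65], [0, 0, 0.7], [0, 0, 0.73], [0, 0, 0.73]], gripper=[0, 0, 0, 0, 0, 0, 0, 0, 0, 0, 0])

```text
time_s: 16.18
tool_pos: [0.5029, -0.3119, 0.2837]
tool_rot: [-179.9, 0.0, 56.9]
force: [-0.1, 0.4, -1.8]
grip_width: 0.0475
grasp_force: 12.0
```

```bash
python3 - <<'E'
from h import *
from cell import env
shot("wrist","wrist6");shot("side","side6")
a=cv2.imread("pics/wrist6.png");b=cv2.imread("pics/side6.png")
cv2.imwrite("pics/both6.png",cv2.resize(np.hstack([a[60:320,100:440],b[100:360,150:490]]),(800,306),interpolation=cv2.INTER_CUBIC))
o=env.get_obs();print(o["tool_pos"],o["tool_rot"],o["force"],o["wrist_torque"],o["grip_width"],o["grasp_force"])
E
```

```text
[ 0.5030695  -0.31171239  0.28398183] [-1.79945173e+02  7.20355305e-03  5.69549716e+01] [-0.65450333 -0.68275014 -1.6053328 ] [-0.02525374 -0.06806038 -0.00294285] 0.04748468046794767 11.999805987579748
```

View pics/both6.png

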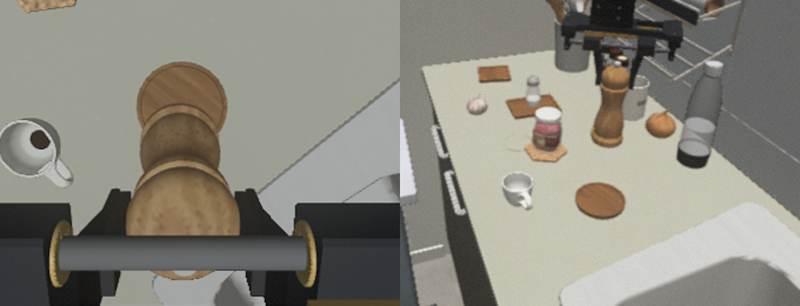

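```bash
python3 - <<'E'
from h import *
from scipy.optimize import least_squares
w=load("wrist6");d=load("side6");t=np.linspace(0,2*np.pi,721)
def ext(c,p,r,z):
    q=np.array([pix(c,[p[0]+r*np.cos(a),p[1]+r*np.sin(a),z]) for a in t]);return np.array([q[:,0].min(),q[:,0].max(),q[:,1].min(),q[:,1].max()])
s=least_squares(lambda p:(ext(w,p,.052,.0115)-[216.5,293.9,112.7,0])[:3],[.5,-.31]);print(s.x,s.fun)
# predicted extents at tool position, mill foot & head
p=[.503,-.3117]
print("wrist head",ext(w,p,.025,.29),"obs x 207.1 304.1")
print("side stand",ext(d,s.x,.052,.012),"obs",[150+(575-400)/1.1765,150+(626-400)/1.1765,0,100+217/1.1765])
print("side foot",ext(d,p,.029,.1575),"obs",[150+(590-400)/1.1765,150+(625-400)/1.1765,0,100+147/1.1765])
E
```

```text
[ 0.50290863 -0.31196274] [-0.42205153  0.42163607  0.02721046]
wrist head [204.32163648 304.61784033 205.27732037 295.85523195] obs x 207.1 304.1
side stand [298.86253543 342.60874275 254.32344383 283.62199774] obs [298.7462813429664, 342.0951976200595, 0, 284.44538886527835]
side foot [313.34914579 339.89570665 210.69039613 225.40407549] obs [311.49596260093494, 341.24521886952823, 0, 224.94687632809178]
```

Emit:
step_arm(delta_pos=[[0, 0, 0.05], [0, 0, 0.15], [0, 0, 0.3], [0, 0, 0.45], [0, 0, 0.58], [0, 0, 0.67], [0, 0, 0.71], [0, 0, 0.73], [0, 0, 0.738], [0, 0, 0.743], [0, 0, 0.747], [0, 0, 0.747]], rot=[[0, 0, 0], [0, 0, 0], [0, 0, 0], [0, 0, 0], [0, 0, 0], [0, 0, 0], [0, 0, 0], [0, 0, 0], [0, 0, 0], [0, 0, 0], [0, 0, 0], [0, 0, 0]], gripper=[0, 0, 0, 0, 0, 0, 0, 0, 0, 0, 0, 0])

```text
time_s: 17.77
tool_pos: [0.5036, -0.3113, 0.1354]
tool_rot: [180.0, 0.0, 57.0]
force: [-0.0, -0.5, -1.3]
grip_width: 0.0476
grasp_force: 12.0
```

Emit:
step_arm(delta_pos=[[0, 0, 0.004], [0, 0, 0.008], [0, 0, 0.008]], rot=[[0, 0, 0], [0, 0, 0], [0, 0, 0]], gripper=[0, 0, 0])

```text
time_s: 18.15
tool_pos: [0.5039, -0.3114, 0.1344]
tool_rot: [179.9, 0.0, 57.0]
force: [-1.0, 1.0, 3.7]
grip_width: 0.0474
grasp_force: 12.0
```

Emit:
step_arm(delta_pos=[[0, 0, 0], [0, 0, 0], [0, 0, 0], [0, 0, 0], [0, 0, 0], [0, 0, -0.1], [0, 0, -0.3], [0, 0, -0.5], [0, 0, -0.6], [0, 0, -0.6]], rot=[[0, 0, 0], [0, 0, 0], [0, 0, 0], [0, 0, 0], [0, 0, 0], [0, 0, 0], [0, 0, 0], [0, 0, 0], [0, 0, 0], [0, 0, 0]], gripper=[0.3, 0.7, 1, 1, 1, 1, 1, 1, 1, 1])

```text
time_s: 19.4
tool_pos: [0.5048, -0.3117, 0.2568]
tool_rot: [179.7, 0.0, 57.0]
force: [0.5, 0.4, -1.1]
grip_width: 0.0872
grasp_force: 0.0
```

```bash
python3 - <<'E'
from h import *
from cell import env
o=env.get_obs();print(o["tool_pos"],o["tool_rot"],o["qpos"].round(0))
print(rel(o["tool_pos"],o["tool_rot"],[.475,.06,.24]))
E
```

```text
[ 0.50480842 -0.31168835  0.25683624] [1.79688253e+02 1.67757910e-02 5.70079157e+01] [ 52.  12. -27.  89.   6.  80.  -8.]
[ 1.47762795 -1.13741187  0.07756109]
```

Emit:
step_arm(delta_pos=[[0.1, -0.08, 0], [0.3, -0.23, 0], [0.5, -0.38, 0], [0.7, -0.54, 0], [0.74, -0.57, 0]], rot=[[0, 0, 0], [0, 0, 0], [0, 0, 0], [0, 0, 0], [0, 0, 0]], gripper=[1, 1, 1, 1, 1])

```text
time_s: 20.02
tool_pos: [0.4875, -0.119, 0.2528]
tool_rot: [-179.9, 0.0, 57.4]
force: [-0.1, -0.0, 0.0]
grip_width: 0.0868
grasp_force: 0.0
```

Emit:
step_arm(delta_pos=[[0.2, -0.15, 0], [0.4, -0.3, 0], [0.6, -0.46, 0], [0.74, -0.57, 0], [0.74, -0.57, 0], [0.74, -0.57, 0], [0.74, -0.57, 0]], rot=[[0, 0, -0.1], [0, 0, -0.2], [0, 0, -0.3], [0, 0, -0.4], [0, 0, -0.44], [0, 0, -0.44], [0, 0, -0.44]], gripper=[1, 1, 1, 1, 1, 1, 1])

```text
time_s: 20.9
tool_pos: [0.4732, 0.0605, 0.253]
tool_rot: [-179.9, 0.0, 94.7]
force: [0.2, 0.1, -0.1]
grip_width: 0.0872
grasp_force: 0.0
```

```bash
python3 - <<'E'
from h import *
from cell import env
shot("wrist","wrist7");shot("side","side7")
o=env.get_obs();print(o["time_s"],o["tool_pos"],o["tool_rot"],o["qpos"].round(0))
a=cv2.imread("pics/wrist7.png");b=cv2.imread("pics/side7.png")
cv2.imwrite("pics/both7.png",np.hstack([cv2.resize(a[:260,90:430],(785,600),interpolation=cv2.INTER_CUBIC)]))
E
```

```text
21.0 [0.4733772  0.06053378 0.25320051] [-1.79962843e+02 -8.25995885e-04  9.47003664e+01] [ 35.  -2. -44. 104.  -2.  78.  -4.]
```

View pics/both7.png

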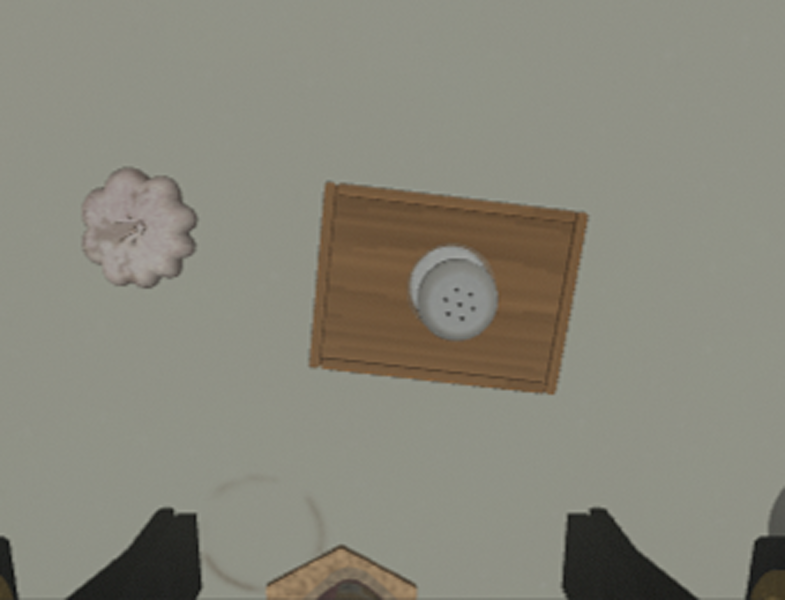

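Oblong stand corners (328,182),(588,213),(554,393),(310,366), shaker cap (457,299) in the crop (scale 2.309, offset (90,0)).

```bash
python3 - <<'E'
from h import *
from cell import env
w=load("wrist7");f=lambda p,z:world(w,np.array(p)/2.309+[90,0],z)
c=np.array([f(p,.012)[:2] for p in[(328,182),(588,213),(554,393),(310,366)]])
print(c.round(4),c.mean(0),[np.linalg.norm(c[i]-c[(i+1)%4]).round(4) for i in range(4)])
s=f((457.5,299.5),.097);print("shaker",s)
w4=load("wrist4");q=np.array([world(w4,p,.012)[:2] for p in[(274,79.2),(329,129.6),(225.8,137.7)]]);print("square",(q[1]+q[2])/2)
o=env.get_obs();print(rel(o["tool_pos"],o["tool_rot"],[s[0],s[1],.052]))
E
```

```text
[[0.439  0.15  ]
 [0.5712 0.1459]
 [0.5677 0.0517]
 [0.4352 0.0558]] [0.50327088 0.10084541] [np.float64(0.1322), np.float64(0.0942), np.float64(0.1326), np.float64(0.0943)]
shaker [0.5007725  0.10594675 0.097     ]
square [0.45312276 0.33667359]
[0.21506217 0.155775   1.00590482]
```

Emit:
step_arm(delta_pos=[[0.2, 0.15, 0], [0.215, 0.155, 0.15], [0.215, 0.155, 0.4], [0.215, 0.155, 0.65], [0.215, 0.155, 0.82], [0.215, 0.155, 0.92], [0.215, 0.155, 1], [0.215, 0.155, 1], [0.215, 0.155, 1], [0.215, 0.155, 1], [0.215, 0.155, 1], [0.215, 0.155, 1], [0.215, 0.155, 1], [0.215, 0.155, 1], [0.215, 0.155, 1], [0.215, 0.155, 1]], rot=[[0, 0, 0], [0, 0, 0], [0, 0, 0], [0, 0, 0], [0, 0, 0], [0, 0, 0], [0, 0, 0], [0, 0, 0], [0, 0, 0], [0, 0, 0], [0, 0, 0], [0, 0, 0], [0, 0, 0], [0, 0, 0], [0, 0, 0], [0, 0, 0]], gripper=[1, 1, 1, 1, 1, 1, 1, 1, 0.7, 0.5, 0.4, 0.3, 0.2, 0.1, -0.1, -0.1], squeeze=8)

```text
time_s: 23.0
tool_pos: [0.5017, 0.1068, 0.0539]
tool_rot: [179.9, -0.0, 94.8]
force: [2.1, 0.4, 1.5]
grip_width: 0.0407
grasp_force: 1.0
```

Emit:
step_arm(delta_pos=[[0, 0, -0.02], [0, 0, -0.08], [0, 0, -0.2], [0, 0, -0.4], [0, 0, -0.55], [0, 0, -0.6], [0, 0, -0.6]], rot=[[0, 0, 0], [0, 0, 0], [0, 0, 0], [0, 0, 0], [0, 0, 0], [0, 0, 0], [0, 0, 0]], gripper=[-0.1, -0.1, -0.1, -0.1, -0.1, -0.1, -0.1])

```text
time_s: 23.88
tool_pos: [0.5008, 0.1065, 0.1737]
tool_rot: [180.0, 0.0, 94.8]
force: [0.6, -0.4, -1.9]
grip_width: 0.0394
grasp_force: 7.8
```

```bash
python3 - <<'E'
from h import *
from cell import env
o=env.get_obs();print(o["tool_pos"],o["tool_rot"],o["force"],o["grip_width"],o["grasp_force"])
print(rel(o["tool_pos"],o["tool_rot"],[.4531,.3367,.18]))
E
```

```text
[0.50083368 0.10652304 0.17370112] [1.79966251e+02 3.24673375e-02 9.48034172e+01] [ 0.6494086  -0.39478631 -1.85210971] 0.03938210278005581 7.808395636334353
[ 1.16681015 -0.14143924 -0.03223892]
```

Emit:
step_arm(delta_pos=[[0, 0, 0], [0, 0, 0]], rot=[[0, 0, 0], [0, 0, 0]], gripper=[-0.4, -0.4])

```text
time_s: 24.12
tool_pos: [0.5, 0.1065, 0.1723]
tool_rot: [-179.9, -0.0, 94.8]
force: [0.1, -0.2, -1.4]
grip_width: 0.0394
grasp_force: 7.8
```

```bash
python3 - <<'E'
from h import *
shot("wrist","wrist8");shot("side","side8")
a=cv2.imread("pics/wrist8.png");b=cv2.imread("pics/side8.png")
cv2.imwrite("pics/both8.png",np.hstack([cv2.resize(a[100:350,130:380],(400,400)),cv2.resize(b[60:260,200:400],(400,400),interpolation=cv2.INTER_CUBIC)]))
E
```

```text
(no output)
```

View pics/both8.png

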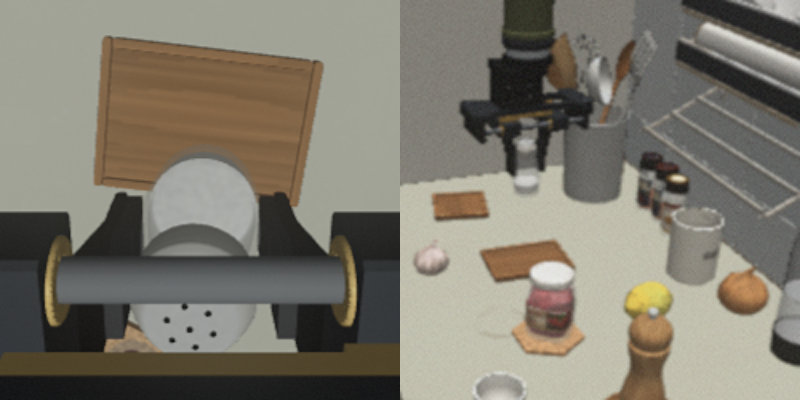

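```bash
python3 - <<'E'
from h import *
d=load("side8");t=np.linspace(0,6.283,361)
for z in(.117,.1266,.1366):
    q=np.array([pix(d,[.500+.022*np.cos(a),.1065+.022*np.sin(a),z]) for a in t]);print(z,q.min(0),q.max(0))
print("obs x",200+(514-400)/2,200+(539-400)/2,"bottom",60+192/2)
from cell import env
o=env.get_obs();print(rel(o["tool_pos"],o["tool_rot"],[.4531,.3367,.18]))
E
```

```text
0.117 [255.29210431 155.32011876] [269.21541802 161.22784953]
0.1266 [255.30580025 152.57638569] [269.28535189 158.41956359]
0.1366 [255.32018502 149.695038  ] [269.35880297 155.46965045]
obs x 257.0 269.5 bottom 156.0
[ 1.1661603  -0.13847841 -0.03602747]
```

Emit:
step_arm(delta_pos=[[0.04, 0, 0], [0.15, -0.02, 0], [0.29, -0.035, 0], [0.43, -0.05, 0], [0.583, -0.07, 0]], rot=[[0, 0, 0], [0, 0, 0], [0, 0, 0], [0, 0, 0], [0, 0, 0]], gripper=[-0.4, -0.4, -0.4, -0.4, -0.4])

```text
time_s: 24.85
tool_pos: [0.4767, 0.223, 0.1735]
tool_rot: [180.0, -0.0, 94.8]
force: [-0.2, -0.1, -1.4]
grip_width: 0.0392
grasp_force: 7.8
```

Emit:
step_arm(delta_pos=[[0.15, -0.02, 0], [0.29, -0.035, 0], [0.43, -0.05, 0], [0.53, -0.06, 0], [0.583, -0.07, 0], [0.583, -0.07, 0], [0.583, -0.07, 0]], rot=[[0, 0, 0], [0, 0, 0], [0, 0, 0], [0, 0, 0], [0, 0, 0], [0, 0, 0], [0, 0, 0]], gripper=[-0.4, -0.4, -0.4, -0.4, -0.4, -0.4, -0.4])

```text
time_s: 25.72
tool_pos: [0.4538, 0.3356, 0.1733]
tool_rot: [-180.0, 0.1, 94.7]
force: [0.7, -0.2, -1.2]
grip_width: 0.0396
grasp_force: 7.8
```

```bash
python3 - <<'E'
from h import *
from cell import env
w=shot("wrist","wrist9");d=shot("scene","scene9")
o=env.get_obs();print(o["tool_pos"],o["tool_rot"],o["force"],o["grip_width"],o["grasp_force"])
cv2.imwrite("pics/both9.png",np.hstack([cv2.resize(w["img"][60:310,130:380,::-1],(400,400)),cv2.resize(d["img"][90:230,70:210,::-1],(400,400),interpolation=cv2.INTER_CUBIC)]))
E
```

```text
[0.45389708 0.33556281 0.17341214] [1.79993670e+02 4.56469292e-02 9.47134379e+01] [ 1.03673979  0.04354453 -1.70139826] 0.039214862674250756 7.8102268862312485
```

View pics/both9.png

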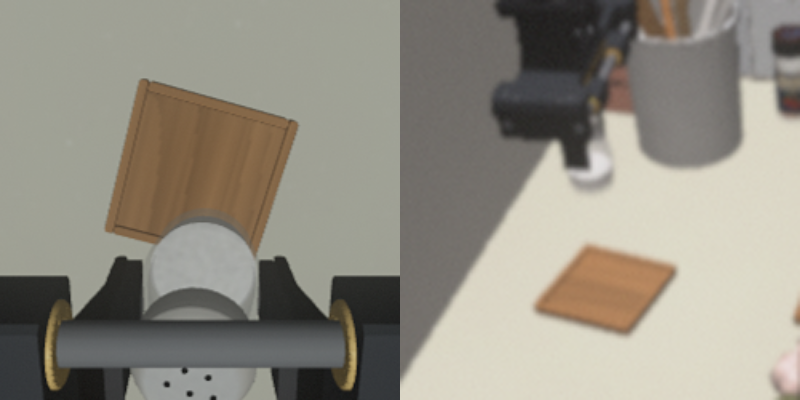

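```bash
python3 - <<'E'
from h import *
from cell import env
w=load("wrist9");d=load("scene9")
q=[world(w,np.array(p)/1.6+[130,60],.012)[:2] for p in[(298,124),(107,231)]];print(np.mean(q,0),np.linalg.norm(q[0]-q[1]))
r=np.array([world(d,(np.array(p)-[400,0])/2.857+[70,90],.011)[:2] for p in[(585,246),(677,267),(628,333),(535,308)]]);print(r.mean(0))
o=env.get_obs();print(rel(o["tool_pos"],o["tool_rot"],[*np.mean(q,0),.06]))
E
```

```text
[0.45349688 0.33616269] 0.13745964198307714
[0.44642257 0.33125561]
[ 0.00360544 -0.00181042  0.56705783]
```

Emit:
step_arm(delta_pos=[[0, 0, 0.05], [0, 0, 0.15], [0, 0, 0.28], [0, 0, 0.4], [0, 0, 0.48], [0, 0, 0.53], [0, 0, 0.555], [0, 0, 0.57], [0, 0, 0.58], [0, 0, 0.587], [0, 0, 0.592], [0, 0, 0.592]], rot=[[0, 0, 0], [0, 0, 0], [0, 0, 0], [0, 0, 0], [0, 0, 0], [0, 0, 0], [0, 0, 0], [0, 0, 0], [0, 0, 0], [0, 0, 0], [0, 0, 0], [0, 0, 0]], gripper=[-0.4, -0.4, -0.4, -0.4, -0.4, -0.4, -0.4, -0.4, -0.4, -0.4, -0.4, -0.4])

```text
time_s: 27.32
tool_pos: [0.4534, 0.3366, 0.0551]
tool_rot: [180.0, 0.0, 94.8]
force: [-0.0, 0.2, -1.8]
grip_width: 0.0394
grasp_force: 7.8
```

Emit:
step_arm(delta_pos=[[0, 0, 0.004], [0, 0, 0.008], [0, 0, 0.008]], rot=[[0, 0, 0], [0, 0, 0], [0, 0, 0]], gripper=[-0.4, -0.4, -0.4])

```text
time_s: 27.7
tool_pos: [0.4535, 0.3372, 0.054]
tool_rot: [180.0, -0.0, 94.8]
force: [-0.5, 0.7, 2.7]
grip_width: 0.0396
grasp_force: 8.1
```

Contact. Release and lift, then return to the jar.

Emit:
step_arm(delta_pos=[[0, 0, 0], [0, 0, 0], [0, 0, 0], [0, 0, 0], [0, 0, 0], [0, 0, 0], [0, 0, -0.1], [0, 0, -0.3], [0, 0, -0.6], [0, 0, -0.9], [0, 0, -1], [0, 0, -1]], rot=[[0, 0, 0], [0, 0, 0], [0, 0, 0], [0, 0, 0], [0, 0, 0], [0, 0, 0], [0, 0, 0], [0, 0, 0], [0, 0, 0], [0, 0, 0], [0, 0, 0], [0, 0, 0]], gripper=[0, 0.4, 0.8, 1, 1, 1, 1, 1, 1, 1, 1, 1])

```text
time_s: 29.2
tool_pos: [0.4538, 0.3373, 0.2555]
tool_rot: [179.8, -0.1, 94.8]
force: [0.3, -0.8, -0.4]
grip_width: 0.0869
grasp_force: 0.0
```

```bash
python3 - <<'E'
from h import *
from cell import env
w=shot("wrist","wrist10");o=env.get_obs();print(o["tool_pos"],o["tool_rot"])
# cap circle near predicted spot
p=pix(w,[.4535,.3365,.098]);print("pred cap px",p)
print(rel(o["tool_pos"],o["tool_rot"],[.4679,-.0972,.26]))
# jar pose estimate after release
w3=load("wrist3");print("jar pred px",pix(w3,[.4679,-.0972,.102]),"obs lid 254,173",world(w3,(254,173),.102))
E
```

```text
[0.4532102  0.33651076 0.25347148] [1.79976669e+02 2.66779858e-02 9.48119858e+01]
pred cap px [254.0548934 174.4754462]
[-2.16708669 -0.10870897 -0.03167782]
jar pred px [253.4286805  174.08252894] obs lid 254,173 [ 0.46897269 -0.0965861   0.102     ]
```

Emit:
step_arm(delta_pos=[[-0.1, -0.005, 0], [-0.3, -0.015, 0], [-0.5, -0.025, 0], [-0.7, -0.035, 0], [-0.72, -0.036, 0]], rot=[[0, 0, 0], [0, 0, 0], [0, 0, 0], [0, 0, 0], [0, 0, 0]], gripper=[1, 1, 1, 1, 1])

```text
time_s: 29.88
tool_pos: [0.4579, 0.1882, 0.2512]
tool_rot: [-179.8, 0.1, 94.5]
force: [-0.3, 0.2, 0.2]
grip_width: 0.0871
grasp_force: 0.0
```

Emit:
step_arm(delta_pos=[[-0.2, -0.01, 0], [-0.4, -0.02, 0], [-0.6, -0.03, 0], [-0.72, -0.036, 0]], rot=[[0, 0, 0], [0, 0, 0], [0, 0, 0], [0, 0, 0]], gripper=[1, 1, 1, 1])

```text
time_s: 30.38
tool_pos: [0.4623, 0.0471, 0.2519]
tool_rot: [-179.8, -0.0, 94.7]
force: [0.7, 0.2, -0.4]
grip_width: 0.0869
grasp_force: 0.0
```

Emit:
step_arm(delta_pos=[[-0.2, -0.01, 0], [-0.4, -0.02, 0], [-0.6, -0.03, 0], [-0.72, -0.036, 0], [-0.72, -0.036, 0], [-0.72, -0.036, 0]], rot=[[0, 0, 0], [0, 0, 0], [0, 0, 0], [0, 0, 0], [0, 0, 0], [0, 0, 0]], gripper=[1, 1, 1, 1, 1, 1])

```text
time_s: 31.12
tool_pos: [0.4679, -0.0936, 0.2526]
tool_rot: [-179.9, -0.1, 94.9]
force: [-0.1, 0.7, 0.7]
grip_width: 0.0871
grasp_force: 0.0
```

```bash
python3 - <<'E'
from h import *
from cell import env
w=shot("wrist","wrist11");o=env.get_obs();print(o["time_s"],o["tool_pos"],o["tool_rot"])
g=cv2.cvtColor(w["img"],cv2.COLOR_RGB2HSV);m=((g[...,1]<25)&(g[...,2]>150)).astype(np.uint8)
n,l,s,c=cv2.connectedComponentsWithStats(m)
for i in range(1,n):
    if s[i,4]>300:print(s[i],c[i],world(w,(s[i,0]+s[i,2]/2-.5,s[i,1]+s[i,3]/2-.5),.102))
print("pred",pix(w,[.4683,-.097,.102]))
print(rel(o["tool_pos"],o["tool_rot"],[.4683,-.097,.0575]))
E
```

```text
31.175 [ 0.46808195 -0.09356128  0.25293875] [-1.79950276e+02 -5.89824463e-02  9.49732898e+01]
[ 224  151   60   58 2685] [253.84506518 179.33482309] [ 0.46664935 -0.09776462  0.102     ]
pred [255.26158636 178.88321289]
[-1.82293247e-02  4.43651555e-04  9.77175473e-01]
```

Emit:
step_arm(delta_pos=[[-0.02, 0, 0.1], [-0.02, -0.003, 0.3], [-0.02, -0.003, 0.55], [-0.02, -0.003, 0.75], [-0.02, -0.003, 0.88], [-0.02, -0.003, 0.95], [-0.02, -0.003, 0.975], [-0.02, -0.003, 0.975], [-0.02, -0.003, 0.975], [-0.02, -0.003, 0.975], [-0.02, -0.003, 0.975], [-0.02, -0.003, 0.975], [-0.02, -0.003, 0.975], [-0.02, -0.003, 0.975], [-0.02, -0.003, 0.975]], rot=[[0, 0, 0], [0, 0, 0], [0, 0, 0], [0, 0, 0], [0, 0, 0], [0, 0, 0], [0, 0, 0], [0, 0, 0], [0, 0, 0], [0, 0, 0], [0, 0, 0], [0, 0, 0], [0, 0, 0], [0, 0, 0], [0, 0, 0]], gripper=[1, 1, 1, 1, 1, 1, 1, 1, 0.7, 0.6, 0.5, 0.4, 0.3, 0.3, 0.3], squeeze=15)

```text
time_s: 33.05
tool_pos: [0.4675, -0.1, 0.0592]
tool_rot: [-180.0, 0.0, 94.8]
force: [-3.3, 0.0, 4.9]
grip_width: 0.0735
grasp_force: 15.0
```

Emit:
step_arm(delta_pos=[[0, 0, -0.05], [0, 0, -0.12], [0, 0, -0.25], [0, 0, -0.35], [0, 0, -0.4], [0, 0, -0.4], [0, 0, -0.4]], rot=[[0, 0, 0], [0, 0, 0], [0, 0, 0], [0, 0, 0], [0, 0, 0], [0, 0, 0], [0, 0, 0]], gripper=[0.3, 0.3, 0.3, 0.3, 0.3, 0.3, 0.3])

```text
time_s: 33.92
tool_pos: [0.4671, -0.0996, 0.1377]
tool_rot: [-179.9, -0.0, 94.8]
force: [0.2, 0.3, -4.9]
grip_width: 0.0737
grasp_force: 15.0
```

```bash
python3 - <<'E'
from h import *
from cell import env
o=env.get_obs();print(o["tool_pos"],o["tool_rot"],o["force"],o["grip_width"],o["grasp_force"])
print(rel(o["tool_pos"],o["tool_rot"],[.5033,.1008,.14]))
E
```

```text
[ 0.46712622 -0.09956715  0.1377487 ] [-1.79920612e+02 -2.60975665e-02  9.48121033e+01] [ 0.24267649  0.31500746 -4.85187962] 0.07366301112899058 15.007911951906863
[ 0.98313667  0.26425848 -0.01117488]
```

```bash
python3 - <<'E'
from h import *
w=shot("wrist","wrist12");d=shot("side","side12");s=shot("scene","scene12")
r=lambda c,y,x,h,k,W,H:cv2.resize(c["img"][y:y+h,x:x+k,::-1],(W,H),interpolation=cv2.INTER_CUBIC)
top=np.hstack([r(w,80,80,260,347,400,300),r(d,110,200,150,200,400,300)])
bot=np.hstack([r(d,180,250,120,160,400,300),r(s,90,70,150,200,400,300)])
cv2.imwrite("pics/comp12.png",np.vstack([top,bot]))
E
```

```text
(no output)
```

View pics/comp12.png

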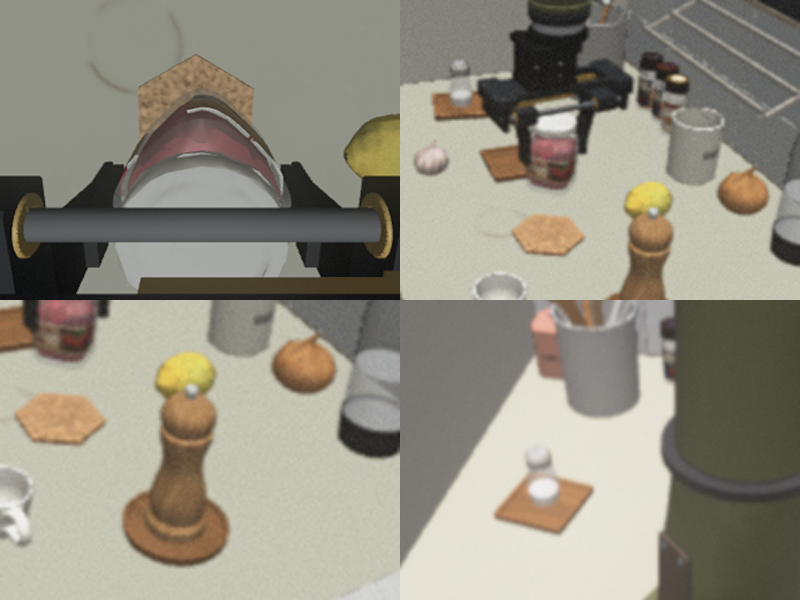

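Jar held upright (across its wider diagonal, hence 74 mm); mill stands on the round stand, shaker on the square one. Move the jar over the oblong stand.

Emit:
step_arm(delta_pos=[[0.03, 0.01, 0], [0.12, 0.03, 0], [0.26, 0.07, 0], [0.42, 0.11, 0], [0.58, 0.16, 0], [0.74, 0.2, 0], [0.87, 0.236, 0], [0.94, 0.255, 0], [0.972, 0.264, 0], [0.972, 0.264, 0], [0.972, 0.264, 0]], rot=[[0, 0, 0], [0, 0, 0], [0, 0, 0], [0, 0, 0], [0, 0, 0], [0, 0, 0], [0, 0, 0], [0, 0, 0], [0, 0, 0], [0, 0, 0], [0, 0, 0]], gripper=[0.3, 0.3, 0.3, 0.3, 0.3, 0.3, 0.3, 0.3, 0.3, 0.3, 0.3])

```text
time_s: 35.45
tool_pos: [0.5041, 0.0971, 0.1384]
tool_rot: [-180.0, 0.0, 94.7]
force: [-0.1, 0.0, -4.6]
grip_width: 0.0738
grasp_force: 15.0
```

```bash
python3 - <<'E'
from h import *
from cell import env
w=shot("wrist","wrist13");d=shot("side","side13");o=env.get_obs();print(o["tool_pos"],o["tool_rot"],o["force"],o["wrist_torque"],o["grip_width"],o["grasp_force"])
for nm,c,roi in(("wrist",w,(100,230,120,400)),("side",d,(140,215,220,310))):
    g=cv2.cvtColor(c["img"],cv2.COLOR_RGB2HSV);y0,y1,x0,x1=roi
    for k,m in(("wood",(g[...,0]<20)&(g[...,1]>95)&(g[...,2]>50)),("red",((g[...,0]>165)|(g[...,0]<3))&(g[...,1]>70)),("white",(g[...,1]<30)&(g[...,2]>195))):
        m=m[y0:y1,x0:x1].astype(np.uint8);n,l,s,ce=cv2.connectedComponentsWithStats(m)
        for i in range(1,n):
            if s[i,4]>60:print(nm,k,s[i]+[x0,y0,0,0,0],(ce[i]+[x0,y0]).round(1))
C=np.array([[.5033,.1008]])
a=np.radians(-2);R=np.array([[np.cos(a),-np.sin(a)],[np.sin(a),np.cos(a)]])
cor=np.array([[-.0675,.048],[.0675,.048],[.0675,-.048],[-.0675,-.048]])@R.T+C
print("pred stand wrist",np.round([pix(w,[*p,.012]) for p in cor],1).tolist())
print("pred stand side",np.round([pix(d,[*p,.012]) for p in cor],1).tolist())
print("pred jar lid ctr side (at .5035,.1010)",pix(d,[.5035,.101,.18]),"foot",pix(d,[.5035,.101,.0845]))
E
```

```text
[0.50408594 0.09736828 0.13844413] [-1.79985428e+02  3.66349161e-02  9.47225377e+01] [ 0.02840187 -0.57643352 -4.7476262 ] [-0.01293492 -0.08889001 -0.00777592] 0.07376723221284318 15.007686983481108
wrist wood [ 177  116  160  106 9273] [250.5 157.1]
wrist red [ 196  192  119   38 1054] [260.  209.9]
side wood [220 156  24  13 205] [231.3 163.3]
side wood [241 180  46  20 618] [262.8 189.8]
side red [254 148  20   9 117] [263.6 152.5]
side white [257 140  17   5  70] [264.8 141.8]
pred stand wrist [[181.6, 114.1], [339.3, 132.9], [319.9, 235.0], [176.1, 219.4]]
pred stand side [[239.8, 183.8], [277.9, 178.6], [287.7, 192.0], [247.4, 198.0]]
pred jar lid ctr side (at .5035,.1010) [264.20595758 140.1136631 ] foot [263.71885533 168.04061335]
```

Emit:
step_arm(delta_pos=[[0.005, 0, 0.04], [0.005, 0, 0.12], [0.005, 0, 0.2], [0.005, 0, 0.27], [0.005, 0, 0.31], [0.005, 0, 0.335], [0.005, 0, 0.35], [0.005, 0, 0.36], [0.005, 0, 0.368], [0.005, 0, 0.375], [0.005, 0, 0.38], [0.005, 0, 0.38]], rot=[[0, 0, 0], [0, 0, 0], [0, 0, 0], [0, 0, 0], [0, 0, 0], [0, 0, 0], [0, 0, 0], [0, 0, 0], [0, 0, 0], [0, 0, 0], [0, 0, 0], [0, 0, 0]], gripper=[0.3, 0.3, 0.3, 0.3, 0.3, 0.3, 0.3, 0.3, 0.3, 0.3, 0.3, 0.3])

```text
time_s: 37.05
tool_pos: [0.504, 0.0994, 0.0625]
tool_rot: [-180.0, 0.0, 94.8]
force: [0.2, 0.2, -4.0]
grip_width: 0.0739
grasp_force: 15.0
```

Emit:
step_arm(delta_pos=[[0, 0, 0.004], [0, 0, 0.008], [0, 0, 0.008]], rot=[[0, 0, 0], [0, 0, 0], [0, 0, 0]], gripper=[0.3, 0.3, 0.3])

```text
time_s: 37.42
tool_pos: [0.5042, 0.0995, 0.0613]
tool_rot: [180.0, 0.0, 94.8]
force: [-0.9, -0.0, 1.0]
grip_width: 0.0738
grasp_force: 15.0
```

Emit:
step_arm(delta_pos=[[0, 0, 0.002], [0, 0, 0.002], [0, 0, 0.002], [0, 0, 0.002], [0, 0, 0.002], [0, 0, -0.05], [0, 0, -0.15], [0, 0, -0.3], [0, 0, -0.6], [0, 0, -0.9], [0, 0, -1], [0, 0, -1], [0, 0, -1]], rot=[[0, 0, 0], [0, 0, 0], [0, 0, 0], [0, 0, 0], [0, 0, 0], [0, 0, 0], [0, 0, 0], [0, 0, 0], [0, 0, 0], [0, 0, 0], [0, 0, 0], [0, 0, 0], [0, 0, 0]], gripper=[0.8, 1, 1, 1, 1, 1, 1, 1, 1, 1, 1, 1, 1])

```text
time_s: 39.05
tool_pos: [0.5034, 0.0994, 0.2603]
tool_rot: [-179.9, 0.0, 94.8]
force: [0.2, -0.5, 0.5]
grip_width: 0.0872
grasp_force: 0.0
```

```bash
python3 - <<'E'
from h import *
from cell import env
w=shot("wrist","wrist14");d=shot("side","side14");o=env.get_obs();print(o["time_s"],o["tool_pos"],o["force"],o["grip_width"])
def white(c,s,v,roi,z):
    g=cv2.cvtColor(c["img"],cv2.COLOR_RGB2HSV);y0,y1,x0,x1=roi
    m=((g[...,1]<s)&(g[...,2]>v))[y0:y1,x0:x1].astype(np.uint8);n,l,st,ce=cv2.connectedComponentsWithStats(m)
    for i in range(1,n):
        if st[i,4]>200:print(st[i],world(c,(st[i,0]+st[i,2]/2-.5+x0,st[i,1]+st[i,3]/2-.5+y0),z))
print("jar");white(w,25,150,(90,235,150,350),.104)
print("scale check lid px:",2*.0305*w["fx"]/(w["pose"][2,3]-.104)*.97)
w10=load("wrist10")
# shaker: cap circle via Hough
g=cv2.cvtColor(w10["img"],cv2.COLOR_RGB2GRAY)[120:225,190:320]
for c in cv2.HoughCircles(cv2.medianBlur(g,3),cv2.HOUGH_GRADIENT,1.2,10,param1=80,param2=15,minRadius=11,maxRadius=30)[0][:5]:print("shk",c[:2]+[190,120],c[2],world(w10,c[:2]+[190,120],.097))
g=cv2.cvtColor(w["img"],cv2.COLOR_RGB2GRAY)[90:235,150:350]
for c in cv2.HoughCircles(cv2.medianBlur(g,3),cv2.HOUGH_GRADIENT,1.2,10,param1=80,param2=15,minRadius=22,maxRadius=40)[0][:4]:print("jar",c[:2]+[150,90],c[2],world(w,c[:2]+[150,90],.104))
# mill knob in side
b=d["img"];p=pix(d,[.5035,-.3113,.168]);print("mill knob pred side",p)
x,y=p.astype(int);h=cv2.cvtColor(b,cv2.COLOR_RGB2HSV)[y-10:y+14,x-12:x+13];m=(h[...,1]<60)&(h[...,2]>110)
yy,xx=np.nonzero(m);print(len(xx),xx.mean()+x-12,yy.mean()+y-10)
E
```

```text
39.15 [0.5031491  0.09928263 0.25957016] [-0.39819327  0.32789566 -0.72517336] 0.08701149684574076
jar
[  77   53   59   58 2659] [0.50400544 0.10171155 0.104     ]
scale check lid px: 61.92884947857498
shk [253.00000381 172.20000076] 15.200001 [0.45228868 0.33847534 0.097     ]
shk [255.40000153 160.20000076] 16.04 [0.45363884 0.3507091  0.097     ]
shk [261.40000153 181.80000305] 23.84 [0.46145362 0.32935152 0.097     ]
jar [255.00000763 171.        ] 28.6 [0.50298461 0.10213163 0.104     ]
jar [263.40000153 163.80000305] 35.32 [0.51054272 0.11000879 0.104     ]
jar [252.6000061  160.20000458] 30.04 [0.49975523 0.11268377 0.104     ]
jar [233.40000153 149.40000153] 32.68 [0.48046618 0.12167619 0.104     ]
mill knob pred side [327.15497584 213.71795718]
146 334.486301369863 214.31506849315068
```

```bash
python3 -c "
from cell import env
print(env.sign_off())"
```

```text
the job is handed in; nothing more can be done
None
```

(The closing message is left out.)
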